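# Open the dial lock on the hasp and show it to the camera

## Robot

A 6-joint arm with a two-finger parallel gripper is mounted at the origin on the work surface. World frame = base frame: x ahead of the robot, y to its left, z up, the work surface at z = 0. Lengths are in mm, angles in degrees, forces in N, time in s.
With the tool pointing down it reaches from about 325 to 925 mm from the base axis. Payload 3.1 kg.
Tool frame: the origin (TCP) lies at the very end of the fingers, on their centre line; the grasp point (between the pads) lies 19 mm behind it (manip.hold_point_z is the distance from the TCP to the grasp point, in mm); z points along the fingers, y is the line along which they close (so a half turn about z gives the same grasp; the last joint's range is limited). The gripper opens to 85 mm and grips with 20 to 120 N. Pads are 22 mm wide; open, the fingers measure 114 mm over their backs; the gripper's body (76 mm by 85 mm) begins 54 mm behind the grasp point. The pads swing forward as they close: fully open they stand 13 mm farther back than shut.
Start: joints at [-72.892, 12.427, 92.441, -0, 75.132, -6.429], TCP at [249.611, -573.004, 231.3] pointing down, gripper open.
Joint ranges: [-157.48, 157.48], [-44.54, 120.13], [17.64, 146.25], [-64.5, 244.5], [7.68, 150.69], [-147.95, 147.95]. Speed limits (degrees/s): [159.86, 159.86, 180, 180, 180, 180].

## Interface

Orientations are given as a 3x3 rotation matrix whose columns are the frame's x, y, z axes.
In Python, from station import manip gives the robot as it stands.
- The arm moves only by the tool apply_moves, never from a script. Its argument "commands" is a list that holds one entry, the list of rows, each a list of 7 numbers: the turn, a rotation vector about the world's x, y, z in degrees, then the shift along the world's x, y, z in cm, then the finger opening in cm, from 0 to 8.54. A call has 1 to 12 rows; each row is the pose to reach, as a shift and turn from the pose commanded when the call began; what a row does not reach only later rows make up. A row lasts 1/10 s, in which the tool goes at most 50 mm and 8.59 degrees, less where a joint would pass 70% of its speed; a pose out of reach is approached as far as the arm can. A call with a gripper value outside its range is refused whole. The fingers move at their own pace and stop on an object; "newtons" is the grip in N (left out, the last holds). Time passes only in rows, so rows that repeat a pose let the fingers close. It gives the time, the measured TCP pose, the force, the opening and the grip force at its end, in the units of the state.
- manip.observe(): the state, without advancing time (a new reading comes with each control period).
- manip.camera(name): name is "side" or "top" or "wrist"; returns the picture (420x560x3 uint8, blue, green, red); there is no depth.
- manip.camera_model(name): a dict with "mtx" (3x3 intrinsics, pixels), "rvec" (rotation vector, rad) and "tvec" (3), from world to camera coordinates, as OpenCV has them. Camera axes: x right, y down, z forward; pixel columns grow to the right and rows downward; lengths in mm; the calibration is good to about 2 mm. A picture is of the moment at which its call begins: read the wrist's pose just before it. camera_model takes no time and is no camera call; for the wrist camera it gives the pose at the moment of the call.
- manip.close_job(): hands the job in; it is judged then, once.
The state is a dict: "t": time; "joint_positions": joint angles; "dq": joint speeds; "effort": joint torques, N m; "tcp_pos": TCP position; "eef_rot": TCP orientation; "contact_force": force on the tool from outside, world axes, zero at the start; "torque": the same for the moment, N m; "gripper_width": opening from 0.0 (shut) to 1.0 (fully open); "grasp_force": force on a finger pad.
Only numpy, scipy, OpenCV 4.12 (cv2) and the standard library are available. Lean on these libraries where they do the work, as an engineer would, in place of code of your own. Each camera call takes 0.05 s, during which the arm holds its last target. There are 200 camera calls.

## Task

Turn the dial of the combination lock, click by click, until its pointer stands at the raised index rib on the case, on the side of the shackle bow, then pull the shackle fully open while the lock still sits in its hasp. Then lift the lock off the hasp and present it to the bench camera: hold it level and still, about 100 mm straight above the top of the black dome, shackle still open. Finish while holding it there, and leave the other things on the bench where they are.

Things in the scene. Friction and masses are not known exactly. Their poses are not given: they have to be found in the camera images.
- hasp: Fixed dark steel hasp holding the lock; origin on the bench under its middle, +x away from the shackle bow. Base plate 78 x 46 x 8 mm (x,y,z), under the case. A 5 mm thick, 46 mm wide lip at each end (inner faces x = -33, +33 mm) rises to 18 mm and keeps the lock from sliding or turning. The lock's +y and -y sides are free.
- keeper (a point): Middle of the hasp's keeper, 43 mm from the hasp's middle towards +x; the keeper is 10 mm thick (x), 66 mm wide, 38 mm high, with two eyes around the ends of the shackle legs. They hold the lock down until the shackle is fully pulled out.
- lock: Loose combination padlock lying in the hasp, dial up, 0.4 to 0.65 kg in all. Aluminium case 64 x 60 x 30 mm (x,y,z); origin at the centre of its underside, 8 mm above the bench at the start; z up; shackle bow on the -x side. The case can be gripped from above across y (60 mm); those faces overhang the hasp plate by 7 mm, so fingertips may go down to 2 mm over the bench.
- index (a point): The index: a small raised rib on the case's top, 3 mm high, 7 mm long, 4 mm wide, on the -x side between dial and shackle bow (x = -24 to -31 mm, y = 0 of the lock). 11 thin white ticks mark the other click positions.
- lock_dial (a joint): Dial angle, rad, growing clockwise seen from above. 0 or any whole turn: pointer at the index, the only place (within 0.1 rad) where the shackle can be pulled. Starts between -3.4 and -1.1. Notches click every 30 degrees (0.524 rad); passing one takes 0.1 to 0.2 N m; released, it settles in a near notch. No end stops.
- dial_grip (a point): Middle of the dial's grip bar, on the dial axis, 47 mm above the case's underside (55 mm above the bench). Bar 30 mm long, 10 mm wide, from 37 to 56 mm above the underside, a 4 mm white line on one half of its top, on the pointer side; it stands on a 44 mm black dial disc. The point's -x axis points along the bar to the pointer; z up.
- pointer (a point): Tip of the white arrow-shaped pointer (6 mm long) at the rim of the dial's face, 21.5 mm from its axis, in line with the long side of the grip bar.
- lock_shackle (a joint): How far the shackle is drawn out, m: 0 closed, 0.020 fully open (stop). Slides along the lock's -x against about 3 N of friction (and 8 N per m/s) and stays where it is left. With the dial off the index it gives only 1 to 2 mm and blocks.
- bow (a point): Middle of the shackle's cross bar, a round 8 mm steel bar along the lock's y, 74 mm from the lock's middle towards -x when closed, 17 mm above the case's underside (25 mm above the bench). Legs at y = -20 and +20 mm: 32 mm free between them; 36 mm between the bar's centre line and the hasp's lip. Nothing lies beneath the bow.
- dome_camera: White round bench camera, fixed, 108 mm diameter, 46 mm high, with a black dome 72 mm in diameter on top, 80 mm high in all; origin on the bench under its middle.
- dome_top (a point): Top of the black dome, on its axis, 80 mm above the bench.
- filter_disc: Bystander: loose white disc filter, 54 mm diameter, 34 mm high, origin under its middle.
- fitting: Bystander: loose steel fitting, 28 mm diameter, 34 mm high, origin under its middle.
- media_bottle: Bystander: loose glass bottle with blue cap, 80 mm diameter, 150 mm high, origin under its middle.
- feed_bottle: Bystander: loose glass bottle with blue cap, 66 mm diameter, 120 mm high, origin under its middle.
- beaker: Bystander: loose glass beaker, 72 mm diameter, 85 mm high, origin under its middle.
- wrench: Bystander: loose steel wrench, 150 mm long, lying.
- probe: Bystander: loose steel rod probe, 12 mm thick, 160 mm long, lying.
Things that resemble listed ones, but are neither listed nor needed, are in the scene too. What is shaped like the hasp but pink is not meant.

How it is judged (in metres and radians):
On the way, in this order (a step that is already met when the one before it is completed fails the run):
1. the dial's pointer stands at the index rib, the shackle still closed (x of pointer in the frame of lock below -0.019 m and y of pointer in the frame of lock between -0.0035 and 0.0035 m and value of joint lock_shackle below 0.006 m), for 0.2 s.
2. the shackle is pulled open while the lock sits in the hasp (value of joint lock_shackle above 0.016 m and distance between lock and hasp below 0.02 m), for 0.1 s.
At the end, for the whole second after the job is handed in: The lock is held in the fingers (contact over 1 N), still (under 40 mm/s) and level within 0.3 rad, its case centred within 45 mm of the dome's axis with the underside 50 to 160 mm above the dome's top, the shackle drawn out more than 14 mm (horizontal distance between lock and dome_top below 0.045 m and z of lock in the frame of dome_top between 0.05 and 0.16 m and angle between lock's own z axis and vertical below 0.3 rad and value of joint lock_shackle above 0.014 m and contact force between the fingers and lock above 1 N and linear speed of lock below 0.04 m/s); the arm keeps its last pose, push and grip.
It fails at once if a bystander was moved more than 30 mm (distance of any of filter_disc, fitting, media_bottle, feed_bottle, beaker, wrench, probe from where it was at the start of the episode above 0.03 m).
It also fails if it takes over 72 s, if anything falls off the work surface, if the arm or the gripper's body presses on something with over 40 N, if the wrist force passes 120 N, or if a joint passes its speed limit or range.

## Working session

There is one attempt and no reset: what is moved stays moved. The work goes in short steps, Python scripts to look and compute and a tool call to move; the robot and the scene stay as the last step left them, time stands still between calls to the robot, and variables do not carry over. Pictures are saved under pics/ and viewed, at most 10 in all, crops included, and the job is handed in when it is done.

Besides the shell and the picture viewer there is one more tool, called as name([rows], argument=value, ...), one row to a line, values as JSON. apply_moves: Moves the arm, as the interface text tells. Its arguments: {"type":"object","properties":{"commands":{"type":"array"},"newtons":{"type":"number"}},"required":["commands"]}

```bash
mkdir -p pics; ls; cat > h.py <<'E'
import numpy as np, cv2
from station import manip
def snap(n,f):
    m=manip.camera_model(n); im=np.array(manip.camera(n)); cv2.imwrite('pics/'+f,im); return im,m
def ray(m,uv,z):
    K=np.array(m['mtx'],float);R=cv2.Rodrigues(np.array(m['rvec'],float))[0];t=np.array(m['tvec'],float).ravel()
    d=R.T@np.linalg.inv(K)@np.array([uv[0],uv[1],1.]);c=-R.T@t
    return c+d*(z-c[2])/d[2]
def proj(m,P):
    return cv2.projectPoints(np.array(P,float).reshape(-1,1,3),np.array(m['rvec'],float),np.array(m['tvec'],float),np.array(m['mtx'],float),None)[0].reshape(-1,2)
E
python3 - <<'E'
from h import *
a,m=snap('top','top0.png'); b,m2=snap('side','side0.png')
import pickle; pickle.dump((m,m2),open('cams.pkl','wb'))
o=manip.observe(); print(o['t'],o['tcp_pos'],o['eef_rot'],manip.hold_point_z)
for q in (m,m2): print(-cv2.Rodrigues(np.array(q['rvec'],float))[0].T@np.array(q['tvec'],float).ravel())
E
```

```text
pics
0.1 [ 249.38426054 -572.30660076  230.12512622] [[ 9.16807988e-01  3.99327851e-01 -6.17552740e-04]
 [ 3.99328254e-01 -9.16805776e-01  2.02845622e-03]
 [ 2.43843144e-04 -2.10631112e-03 -9.99997752e-01]] 18.700000000000003
[ 365.35411179  -13.19071276 1084.45807723]
[  58.67190622  820.72643049 1126.90090541]
```

View pics/top0.png

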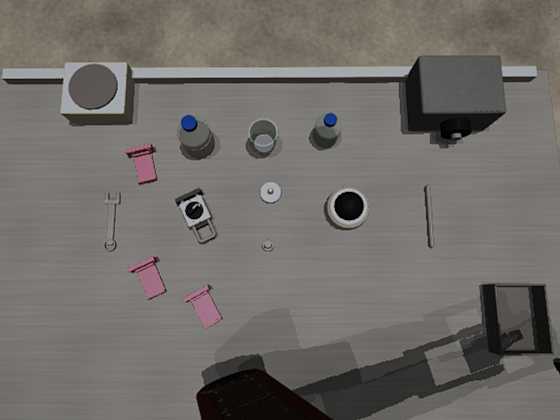

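View pics/side0.png

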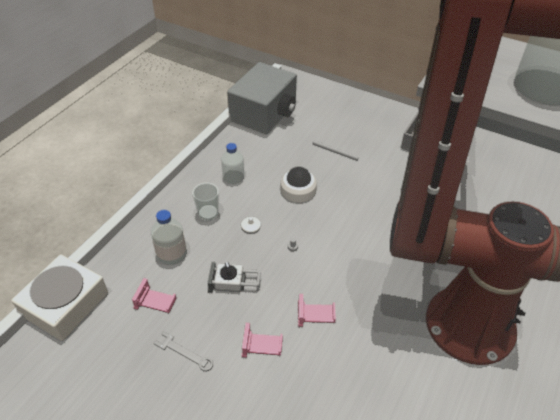

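The lock in its dark hasp is at top (195,211), with the keeper at (190,195) and the bow at (205,238). The pink look-alikes at (143,165), (149,277) and (204,305) are not meant. The dome camera is at (348,207). The filter (270,192), fitting (267,245), media bottle (196,136), beaker (263,136), feed bottle (326,130), wrench (111,220) and probe (430,215) are bystanders. Next is a close crop of the lock.

```bash
python3 - <<'E'
from h import *; import pickle
m,m2=pickle.load(open('cams.pkl','rb'))
a=cv2.imread('pics/top0.png')
cv2.imwrite('pics/c0.png',cv2.resize(a[180:250,160:240],None,fx=8,fy=8,interpolation=cv2.INTER_CUBIC))
for n,uv,z in [('keeper',(190,195),46),('dial',(195,211),60),('bow',(205,239),25),('dometop',(348,206),80),('domebase',(347.5,209),46),('filter',(270,192),34),('fit',(267,245),30),('media',(190,122),150)]:
    print(n,ray(m,uv,z).round(0))
for n,uv,z in [('dial',(229,270),60),('dometop',(298,174),80),('bow',(258,279),25)]: print(n,ray(m2,uv,z).round(0))
E
```

```text
keeper [597. 197.  46.]
dial [555. 181.  60.]
bow [492. 161.  25.]
dometop [ 561. -182.   80.]
domebase [ 560. -187.   46.]
filter [606.   1.  34.]
fit [476.   9.  30.]
media [744. 181. 150.]
dial [552. 187.  60.]
dometop [ 560. -177.   80.]
bow [491. 153.  25.]
```

View pics/c0.png

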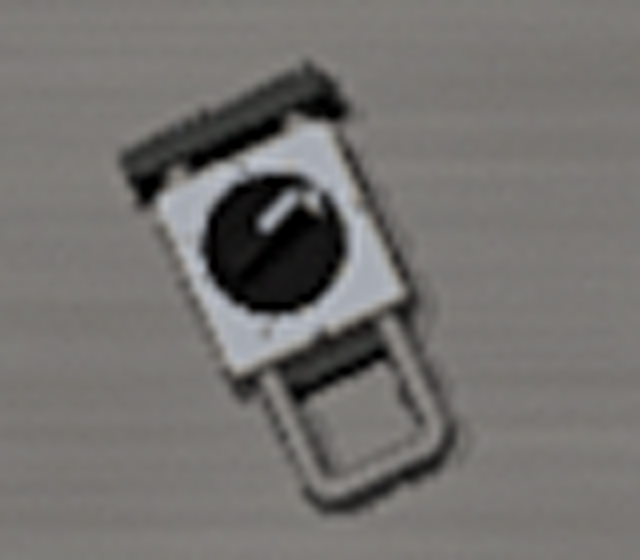

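The crop confirms the silver lock in the dark hasp. Its bow is at the lower right, yaw is about 22°, and the pointer is at the upper right, so the dial is about -120° (4 clicks clockwise). I'm moving above it with the fingers aligned to the bar (yaw about 142°).

apply_moves([
  [[0, 0, 118.5, 29, 75, -2, 4], [0, 0, 118.5, 29, 75, -2, 4], [0, 0, 118.5, 29, 75, -2, 4], [0, 0, 118.5, 29, 75, -2, 4], [0, 0, 118.5, 29, 75, -2, 4], [0, 0, 118.5, 29, 75, -2, 4], [0, 0, 118.5, 29, 75, -2, 4], [0, 0, 118.5, 29, 75, -2, 4], [0, 0, 118.5, 29, 75, -2, 4], [0, 0, 118.5, 29, 75, -2, 4], [0, 0, 118.5, 29, 75, -2, 4], [0, 0, 118.5, 29, 75, -2, 4]],
])

```text
t: 1.3
tcp_pos: [466.0, -11.4, 216.1]
eef_rot: [[-0.602, 0.798, 0.0], [0.798, 0.602, -0.0], [-0.0, -0.0, -1.0]]
contact_force: [0.8, 0.4, 0.1]
gripper_width: 0.468
grasp_force: 0.0
```

apply_moves([
  [[0, 0, 15, 7, 18, 0, 4], [0, 0, 15, 7, 18, 0, 4], [0, 0, 15, 7, 18, 0, 4], [0, 0, 15, 7, 18, 0, 4], [0, 0, 15, 7, 18, 0, 4], [0, 0, 15, 7, 18, 0, 4]],
])

```text
t: 1.9
tcp_pos: [535.4, 167.0, 215.5]
eef_rot: [[-0.786, 0.618, -0.002], [0.618, 0.786, -0.001], [0.001, -0.002, -1.0]]
contact_force: [-0.8, -0.2, 0.2]
gripper_width: 0.471
grasp_force: 0.0
```

```bash
python3 - <<'E'
from h import *; import pickle
o=manip.observe(); print(o['t'],o['tcp_pos'],np.degrees(np.arctan2(o['eef_rot'][1][0],o['eef_rot'][0][0])),np.round(o['joint_positions'],1))
a,m=snap('wrist','w1.png'); pickle.dump(m,open('w1.pkl','wb'))
E
```

```text
1.9 [535.35458058 167.00805419 215.52818837] 141.80215666188025 [ 10.2   5.5 102.   -0.   72.6 -41.6]
```

View pics/w1.png

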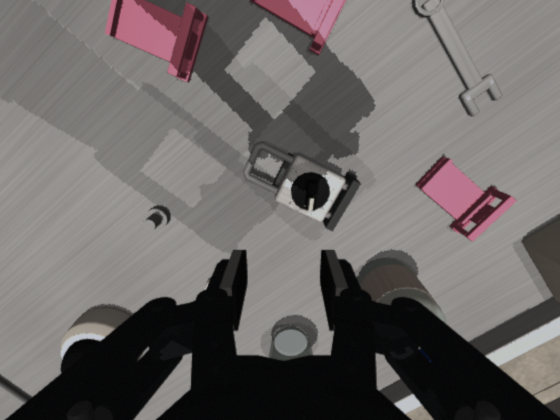

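The wrist view shows the lock at (312,192), its bow at (268,165), keeper at (345,200), and the pointer downwards near (310,205). I'll enlarge it to measure.

```bash
python3 - <<'E'
from h import *
a=cv2.imread('pics/w1.png')
cv2.imwrite('pics/c1.png',cv2.resize(a[135:240,235:370],None,fx=5.5,fy=5.5,interpolation=cv2.INTER_CUBIC))
E
```

```text
(no output)
```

View pics/c1.png

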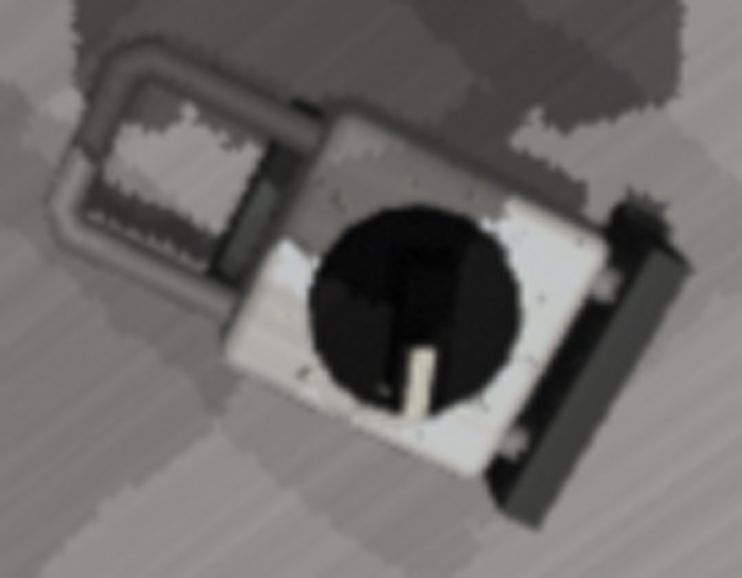

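```bash
cat >> h.py <<'E'
def fit(m,uvs,obj,x0=(554,182,22)):
    """lock x,y,yaw from pixels of known lock-frame points (z above bench)"""
    from scipy.optimize import least_squares
    obj=np.array(obj,float)
    def f(p):
        c,s=np.cos(np.radians(p[2])),np.sin(np.radians(p[2]))
        P=np.c_[p[0]+c*obj[:,0]-s*obj[:,1],p[1]+s*obj[:,0]+c*obj[:,1],obj[:,2]]
        return (proj(m,P)-uvs).ravel()
    r=least_squares(f,x0,x_scale=(1,1,1)); return r.x,r.fun
E
python3 - <<'E'
from h import *; import pickle
m=pickle.load(open('w1.pkl','rb'))
P=lambda u,v:(235+u/5.5-.4,135+v/5.5-.4)
uv=np.array([P(345,112),P(605,240),P(480,472),P(230,352),P(416,312),P(88,135)])
# assign corners by world position
W=np.array([ray(m,u,38) for u in uv[:4]]);print(W.round(1))
c=W.mean(0);a=np.radians(22);L=[np.sign([(w-c)[:2]@[np.cos(a),np.sin(a)],(w-c)[:2]@[-np.sin(a),np.cos(a)]])*[32,30] for w in W]
obj=[[*l,38] for l in L]+[[0,0,45],[-74,0,25]]
x,r=fit(m,uv,obj);print(x,r.round(1))
a,b=ray(m,P(433,260),64),ray(m,P(420,412),64)
print('white',a,b,np.degrees(np.arctan2(*(b-a)[1::-1])))
a,b=ray(m,P(423,347),64),ray(m,P(415,412),64)
print('white',a,b,np.degrees(np.arctan2(*(b-a)[1::-1])))
m1,m2=pickle.load(open('cams.pkl','rb'))
Q=lambda u,v:(160+u/8-.4,180+v/8-.4)
uv=np.array([Q(158,200),Q(325,120),Q(410,300),Q(235,378),Q(275,243),Q(382,483)])
obj=[[32,30,38],[32,-30,38],[-32,-30,38],[-32,30,38],[0,0,45],[-74,0,25]]
x,r=fit(m1,uv,obj);print('top',x,r.round(1))
E
```

```text
[[519.8 199.   38. ]
 [573.3 224.9  38. ]
 [598.8 175.1  38. ]
 [544.7 149.9  38. ]]
[559.33576827 186.75245449  26.30129382] [-1.  -2.   2.9 -0.6  0.6  2.1 -3.2  1.7  0.2 -0.5  0.6  0. ]
white [548.16609904 196.77182692  64.        ] [571.04192834 176.79889802  64.        ] -41.124270903636436
white [560.78094375 185.10832318  64.        ] [570.44214095 176.03644927  64.        ] -43.19812755945738
top [559.46511259 185.4012132   24.3528669 ] [-1.  -0.3  0.7 -0.4  0.4  0.4 -0.5  0.9  0.2  0.4  0.1 -1.1]
```

apply_moves([
  [[0, 0, 1, 2.1, 1.6, -4.5, 3.2], [0, 0, 1, 2.1, 1.6, -9, 3.2], [0, 0, 1, 2.1, 1.6, -12.5, 3.2], [0, 0, 1, 2.1, 1.6, -12.5, 3.2], [0, 0, 1, 2.1, 1.6, -12.5, 3.2]],
])

```text
t: 2.45
tcp_pos: [556.3, 181.0, 91.3]
eef_rot: [[-0.794, 0.608, -0.002], [0.608, 0.794, -0.001], [0.001, -0.002, -1.0]]
contact_force: [0.3, 0.8, 0.4]
gripper_width: 0.375
grasp_force: 0.0
```

```bash
python3 - <<'E'
from h import *; import pickle
a,m=snap('wrist','w2.png'); pickle.dump(m,open('w2.pkl','wb'))
o=manip.observe(); print(o['t'],o['tcp_pos'],np.degrees(np.arctan2(o['eef_rot'][1][0],o['eef_rot'][0][0])),np.round(o['joint_positions'],1))
p=proj(m,[o['tcp_pos'],[559.4,186,45]]);print(p)
cv2.imwrite('pics/c2.png',cv2.resize(a[100:300,140:440],None,fx=2.66,fy=2.66,interpolation=cv2.INTER_CUBIC))
E
```

```text
2.5 [558.13285991 181.57366298  93.25884612] 142.58243272347033 [ 11.2  16.6 103.4  -0.   59.8 -41.4]
[[285.17587918 267.24208604]
 [290.95583362 229.27090562]]
```

View pics/c2.png

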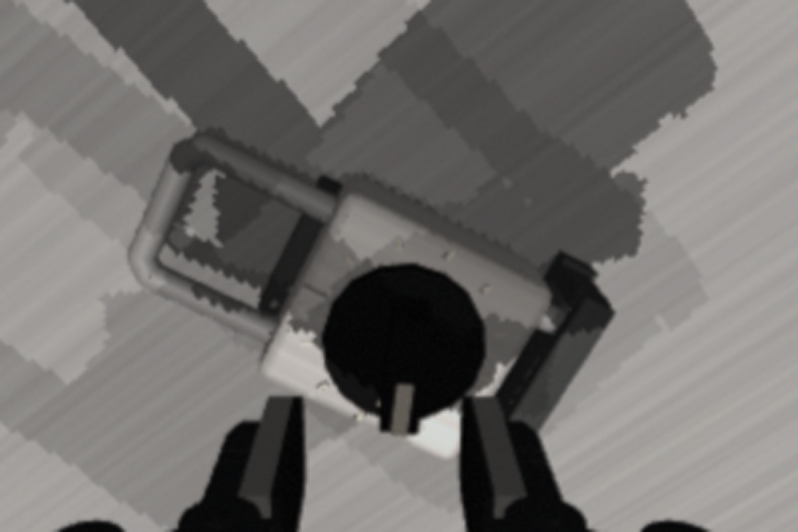

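The disc centre appears at about (291.5,228) and was predicted at (291,229), so the pose is confirmed. The bar lies in line with the pads, between the fingers. I'm descending.

apply_moves([
  [[0, 0, 0, 0.1, 0.4, -2, 3.2], [0, 0, 0, 0.1, 0.4, -4.3, 3.2], [0, 0, 0, 0.1, 0.4, -4.3, 3.2], [0, 0, 0, 0.1, 0.4, -4.3, 3.2]],
])

```text
t: 2.9
tcp_pos: [559.5, 186.5, 50.7]
eef_rot: [[-0.795, 0.607, 0.003], [0.607, 0.795, 0.001], [-0.002, 0.002, -1.0]]
contact_force: [0.3, -0.5, 0.2]
gripper_width: 0.371
grasp_force: 0.0
```

apply_moves([
  [[0, 0, 0, 0, 0, -0.1, 0.5], [0, 0, 0, 0, 0, -0.1, 0.5], [0, 0, 0, 0, 0, -0.1, 0.5], [0, 0, 0, 0, 0, -0.1, 0.5]],
], newtons=60)

```text
t: 3.3
tcp_pos: [559.5, 186.3, 49.9]
eef_rot: [[-0.796, 0.606, 0.003], [0.606, 0.796, -0.0], [-0.003, 0.001, -1.0]]
contact_force: [-0.9, -1.7, 5.6]
gripper_width: 0.096
grasp_force: 61.2
```

apply_moves([
  [[0, 0, -6, 0, 0, 0.1, 0.5], [0, 0, -12, 0, 0, 0.1, 0.5], [0, 0, -18, 0, 0, 0.1, 0.5], [0, 0, -24, 0, 0, 0.1, 0.5], [0, 0, -30, 0, 0, 0.1, 0.5], [0, 0, -36, 0, 0, 0.1, 0.5], [0, 0, -42, 0, 0, 0.1, 0.5], [0, 0, -48, 0, 0, 0.1, 0.5], [0, 0, -54, 0, 0, 0.1, 0.5], [0, 0, -60, 0, 0, 0.1, 0.5]],
])

```text
t: 4.3
tcp_pos: [560.5, 187.0, 50.1]
eef_rot: [[0.132, 0.991, 0.006], [0.991, -0.132, 0.001], [0.002, 0.006, -1.0]]
contact_force: [3.5, 0.1, 0.5]
gripper_width: 0.094
grasp_force: 60.3
```

apply_moves([
  [[0, 0, -6, 0, 0, 0, 0.5], [0, 0, -12, 0, 0, 0, 0.5], [0, 0, -18, 0, 0, 0, 0.5], [0, 0, -24, 0, 0, 0, 0.5], [0, 0, -30, 0, 0, 0, 0.5], [0, 0, -36, 0, 0, 0, 0.5], [0, 0, -42, 0, 0, 0, 0.5], [0, 0, -48, 0, 0, 0, 0.5], [0, 0, -54, 0, 0, 0, 0.5], [0, 0, -58, 0, 0, 0, 0.5], [0, 0, -58, 0, 0, 0, 0.5], [0, 0, -58, 0, 0, 0, 0.5]],
])

```text
t: 5.5
tcp_pos: [560.3, 186.9, 50.0]
eef_rot: [[0.908, 0.419, 0.005], [0.419, -0.908, 0.001], [0.005, 0.001, -1.0]]
contact_force: [4.1, 0.6, 2.9]
gripper_width: 0.098
grasp_force: 60.5
```

apply_moves([
  [[0, 0, 0, 0, 0, 0, 3], [0, 0, 0, 0, 0, 0, 3], [0, 0, 0, 0, 0, 0, 3], [0, 0, 0, 0, 0, 4.5, 3], [0, 0, 0, -3, -1.3, 9, 3], [0, 0, 0, -6.8, -3.1, 10, 3]],
])

```text
t: 6.1
tcp_pos: [493.9, 156.2, 153.4]
eef_rot: [[0.908, 0.418, 0.009], [0.418, -0.908, 0.002], [0.009, 0.002, -1.0]]
contact_force: [0.8, -0.4, 1.0]
gripper_width: 0.352
grasp_force: 0.0
```

apply_moves([
  [[0, 0, 90, 0, 0, -1, 3], [0, 0, 90, 0, 0, -1, 3], [0, 0, 90, 0, 0, -1, 3], [0, 0, 90, 0, 0, -1, 3], [0, 0, 90, 0, 0, -1, 3], [0, 0, 90, 0, 0, -1, 3], [0, 0, 90, 0, 0, -1, 3], [0, 0, 90, 0, 0, -1, 3], [0, 0, 90, 0, 0, -1, 3], [0, 0, 90, 0, 0, -1, 3], [0, 0, 90, 0, 0, -1, 3], [0, 0, 90, 0, 0, -1, 3]],
])

```text
t: 7.3
tcp_pos: [489.1, 155.4, 137.8]
eef_rot: [[-0.417, 0.909, -0.002], [0.909, 0.417, -0.0], [0.001, -0.002, -1.0]]
contact_force: [0.4, -0.1, 0.1]
gripper_width: 0.349
grasp_force: 0.0
```

```bash
python3 - <<'E'
from h import *; import pickle
a,m=snap('wrist','w3.png'); pickle.dump(m,open('w3.pkl','wb'))
o=manip.observe(); print(o['t'],o['tcp_pos'],np.degrees(np.arctan2(o['eef_rot'][1][0],o['eef_rot'][0][0])),np.round(o['joint_positions'],1))
p=proj(m,[o['tcp_pos'],[559.4,186,45],[492.4,155,25]]);print(p)
E
```

```text
7.35 [489.23589232 155.38034328 137.90546018] 114.5930994413879 [  9.8   4.8 111.8   0.   63.4 -14.8]
[[283.22434021 264.09006017]
 [372.99055103 210.02087668]
 [286.41774173 202.90577481]]
```

View pics/w3.png

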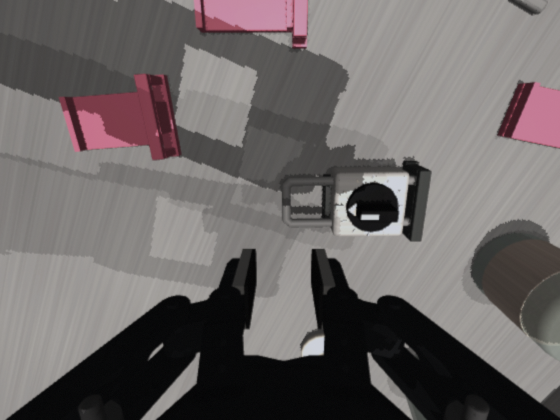

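The pointer (352,210) now faces the bow, with the disc at (373,208). The bow bar is at (287,203), as predicted. I'm going down over the bow bar.

apply_moves([
  [[0, 0, 0, 0.3, 0, -4.5, 2.6], [0, 0, 0, 0.3, 0, -9, 2.6], [0, 0, 0, 0.3, 0, -11, 2.6], [0, 0, 0, 0.3, 0, -12.9, 2.6], [0, 0, 0, 0.3, 0, -12.9, 2.6], [0, 0, 0, 0.3, 0, -12.9, 2.6]],
])

```text
t: 7.95
tcp_pos: [492.6, 155.4, 9.3]
eef_rot: [[-0.417, 0.909, -0.001], [0.909, 0.417, -0.0], [0.0, -0.001, -1.0]]
contact_force: [0.8, 0.3, 1.2]
gripper_width: 0.3
grasp_force: 0.0
```

apply_moves([
  [[0, 0, 0, 0, 0, 0, 0.4], [0, 0, 0, 0, 0, 0, 0.4], [0, 0, 0, 0, 0, 0, 0.4], [0, 0, 0, 0, 0, 0, 0.4]],
], newtons=40)

```text
t: 8.35
tcp_pos: [493.5, 155.6, 10.5]
eef_rot: [[-0.417, 0.909, 0.001], [0.909, 0.417, 0.0], [-0.0, 0.001, -1.0]]
contact_force: [-2.5, -1.0, 3.8]
gripper_width: 0.075
grasp_force: 39.3
```

apply_moves([
  [[0, 0, 0, -0.45, -0.2, 0, 0.4], [0, 0, 0, -0.9, -0.4, 0, 0.4], [0, 0, 0, -1.4, -0.6, 0, 0.4], [0, 0, 0, -1.75, -0.8, 0, 0.4], [0, 0, 0, -1.75, -0.8, 0, 0.4], [0, 0, 0, -1.75, -0.8, 0, 0.4]],
])

```text
t: 8.95
tcp_pos: [474.9, 147.1, 9.3]
eef_rot: [[-0.417, 0.909, -0.001], [0.909, 0.417, -0.001], [-0.0, -0.001, -1.0]]
contact_force: [1.2, 0.9, 3.0]
gripper_width: 0.078
grasp_force: 39.2
```

apply_moves([
  [[0, 0, 0, -0.1, -0.05, 0, 0.4], [0, 0, 0, -0.2, -0.1, 0, 0.4], [0, 0, 0, -0.2, -0.1, 0, 0.4]],
])

```text
t: 9.25
tcp_pos: [474.2, 146.7, 9.6]
eef_rot: [[-0.417, 0.909, 0.002], [0.909, 0.417, 0.0], [-0.0, 0.002, -1.0]]
contact_force: [4.1, 1.5, 1.1]
gripper_width: 0.077
grasp_force: 39.1
```

apply_moves([
  [[0, 0, 0, -0.2, -0.1, 0, 0.4], [0, 0, 0, -0.3, -0.15, 0, 0.4], [0, 0, 0, -0.3, -0.15, 0, 0.4]],
])

```text
t: 9.55
tcp_pos: [473.7, 145.8, 10.5]
eef_rot: [[-0.417, 0.909, 0.007], [0.909, 0.417, 0.002], [-0.001, 0.007, -1.0]]
contact_force: [7.7, 4.4, 0.6]
gripper_width: 0.076
grasp_force: 39.2
```

apply_moves([
  [[0, 0, 0, 0, 0, 0, 2.6], [0, 0, 0, 0, 0, 0, 2.6], [0, 0, 0, 0, 0, 0, 2.6], [0, 0, 0, 0, 0, 4, 2.6], [0, 0, 0, 0, 0, 8.5, 2.6], [0, 0, 0, 3, 1.4, 12, 5]],
])

```text
t: 10.15
tcp_pos: [495.5, 157.7, 128.8]
eef_rot: [[-0.417, 0.909, -0.008], [0.909, 0.417, -0.002], [0.002, -0.008, -1.0]]
contact_force: [1.0, -0.2, -1.1]
gripper_width: 0.458
grasp_force: 0.0
```

apply_moves([
  [[0, 0, -90, 5.3, 2.4, 1, 8.2], [0, 0, -90, 5.3, 2.4, 1, 8.2], [0, 0, -90, 5.3, 2.4, 1, 8.2], [0, 0, -90, 5.3, 2.4, 1, 8.2], [0, 0, -90, 5.3, 2.4, 1, 8.2], [0, 0, -90, 5.3, 2.4, 1, 8.2], [0, 0, -90, 5.3, 2.4, 1, 8.2], [0, 0, -90, 5.3, 2.4, 1, 8.2], [0, 0, -90, 5.3, 2.4, 1, 8.2], [0, 0, -90, 5.3, 2.4, 1, 8.2], [0, 0, -90, 5.3, 2.4, 1, 8.2], [0, 0, -90, 5.3, 2.4, 1, 8.2]],
])

```text
t: 11.35
tcp_pos: [551.9, 182.5, 138.1]
eef_rot: [[0.909, 0.418, -0.003], [0.418, -0.909, -0.001], [-0.004, -0.001, -1.0]]
contact_force: [0.5, -0.6, -0.0]
gripper_width: 0.962
grasp_force: 0.0
```

```bash
python3 - <<'E'
from h import *; import pickle
a,m=snap('wrist','w4.png'); pickle.dump(m,open('w4.pkl','wb'))
o=manip.observe(); print(o['t'],o['tcp_pos'],np.degrees(np.arctan2(o['eef_rot'][1][0],o['eef_rot'][0][0])),o['gripper_width'],np.round(o['joint_positions'],1))
p=proj(m,[o['tcp_pos'],[559.4,186,45],[492.4,155,25],[474.2,146.5,25]]);print(p)
cv2.imwrite('pics/c4.png',cv2.resize(a,(784,588)))
E
```

```text
11.4 [552.20928392 182.56934452 138.34306809] 24.756519166443564 0.9610061552364082 [ 11.4  12.8 102.6  -0.   64.8  76.6]
[[285.01020765 262.55188845]
 [284.37444809 197.75840863]
 [284.46488201 262.76807432]
 [284.57176078 280.26971142]]
```

View pics/w4.png

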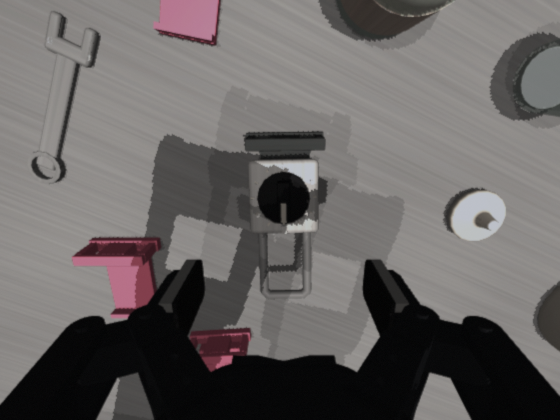

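The dial is centred at (284,197) with the pointer towards the bow, and the shackle is drawn out, with the bar at (286,292). That is lower in the picture than the predicted 280, so I'll check it with the top camera.

```bash
python3 - <<'E'
from h import *; import pickle
m=pickle.load(open('w4.pkl','rb'))
for z in (25,35,45): print(ray(m,(286,292),z).round(1))
print(ray(m,(284,159),38),ray(m,(284,232),38),ray(m,(284,197),45), proj(m,[[559.4-29,186-13.5,38],[559.4+29,186+13.5,38]]))
a,m1=snap('top','t4.png');b,m2=snap('side','s4.png')
print(proj(m1,[[474.2,146.5,25],[559.4,186,45]]),proj(m2,[[474.2,146.5,25],[559.4,186,45]]))
A=cv2.resize(a[185:255,165:235],(390,390),interpolation=cv2.INTER_CUBIC)
B=cv2.resize(b[240:310,200:270],(390,390),interpolation=cv2.INTER_CUBIC)
cv2.imwrite('pics/c5.png',np.hstack([A,B]))
E
```

```text
[462.1 139.3  25. ]
[468.6 142.4  35. ]
[475.  145.5  45. ]
[587.99344432 199.48665572  38.        ] [527.73447291 171.77557329  38.        ] [559.87756233 186.56767054  45.        ] [[284.5047926  229.23386365]
 [284.1895996  158.55078691]]
[[210.75895979 246.15914935]
 [193.97609261 210.39098475]] [[265.34767285 279.94307322]
 [227.22630937 272.24033733]]
```

View pics/c5.png

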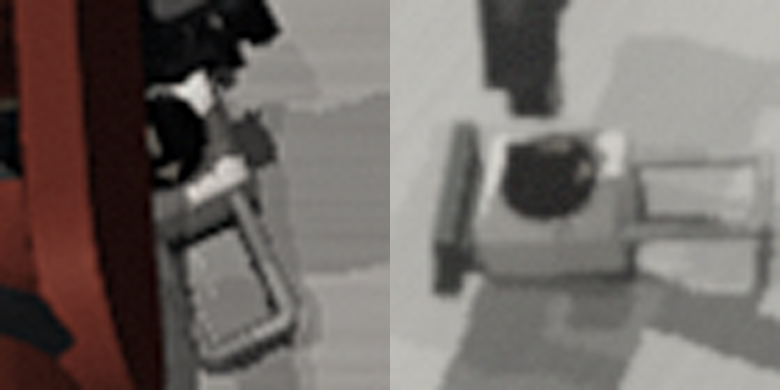

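The top view has the bow at (211,246), exactly as predicted for fully open, and the side view shows the lock sitting in the hasp. I'm descending to grip the case.

apply_moves([
  [[0, 0, 0, 0.7, 0.35, -4.5, 8.3], [0, 0, 0, 0.7, 0.35, -8, 8.3], [0, 0, 0, 0.7, 0.35, -10, 8.3], [0, 0, 0, 0.7, 0.35, -12, 8.3], [0, 0, 0, 0.7, 0.35, -13.3, 8.3], [0, 0, 0, 0.7, 0.35, -13.3, 8.3], [0, 0, 0, 0.7, 0.35, -13.3, 8.3]],
])

```text
t: 12.2
tcp_pos: [560.7, 186.5, 6.7]
eef_rot: [[0.909, 0.418, 0.0], [0.418, -0.909, 0.0], [0.0, 0.0, -1.0]]
contact_force: [0.5, -0.4, -0.0]
gripper_width: 0.974
grasp_force: 0.0
```

apply_moves([
  [[0, 0, 0, 0, 0, 0, 5], [0, 0, 0, 0, 0, 0, 5], [0, 0, 0, 0, 0, 0, 5], [0, 0, 0, 0, 0, 0, 5]],
], newtons=80)

```text
t: 12.6
tcp_pos: [562.2, 186.9, 8.4]
eef_rot: [[0.909, 0.417, 0.004], [0.417, -0.909, 0.001], [0.004, 0.001, -1.0]]
contact_force: [-0.3, 0.0, 6.5]
gripper_width: 0.687
grasp_force: 87.0
```

apply_moves([
  [[0, 0, 0, 0, 0, 0.3, 5], [0, 0, 0, 0, 0, 0.8, 5], [0, 0, 0, 0, 0, 1.5, 5], [0, 0, 0, 0, 0, 2.5, 5], [0, 0, 0, 0, 0, 3.5, 5], [0, 0, 0, 0, 0, 5, 5], [0, 0, 0, 0, 0, 5, 5]],
])

```text
t: 13.3
tcp_pos: [563.2, 187.1, 59.9]
eef_rot: [[0.909, 0.417, 0.006], [0.417, -0.909, 0.001], [0.006, 0.001, -1.0]]
contact_force: [0.7, 0.3, -5.2]
gripper_width: 0.692
grasp_force: 86.8
```

apply_moves([
  [[0, 0, 0, 0, 0, 2, 5], [0, 0, 0, 0, 0, 5, 5], [0, 0, 0, 0, -1, 8, 5], [0, 0, 0, 0, -3, 11, 5], [0, 0, 0, 0, -6, 12, 5], [0, 0, 0, 0, -9, 12, 5], [0, 0, 0, 0, -12, 12, 5], [0, 0, 0, 0, -15, 12, 5], [0, 0, 0, 0, -18, 12, 5], [0, 0, 0, 0, -21, 12, 5], [0, 0, 0, 0, -24, 12, 5], [0, 0, 0, 0, -26, 12, 5]],
])

```text
t: 14.5
tcp_pos: [560.1, -75.6, 176.5]
eef_rot: [[0.909, 0.416, 0.0], [0.416, -0.909, -0.001], [-0.0, 0.001, -1.0]]
contact_force: [0.6, 0.7, -5.4]
gripper_width: 0.686
grasp_force: 88.0
```

apply_moves([
  [[0, 0, 0, 0, -2, 0, 5], [0, 0, 0, 0, -4, 0, 5], [0, 0, 0, 0, -6, 0, 5], [0, 0, 0, 0, -8, 0, 5], [0, 0, 0, 0, -9.5, 0, 5], [0, 0, 0, 0, -10.5, 0, 5], [0, 0, 0, 0, -10.5, 0, 5], [0, 0, 0, 0, -10.5, 0, 5], [0, 0, 0, 0, -10.5, 0, 5]],
])

```text
t: 15.4
tcp_pos: [560.3, -177.6, 176.2]
eef_rot: [[0.908, 0.418, -0.0], [0.418, -0.908, 0.001], [-0.0, -0.001, -1.0]]
contact_force: [-0.9, -0.2, -4.8]
gripper_width: 0.687
grasp_force: 87.9
```

```bash
python3 - <<'E'
from h import *; import pickle
o=manip.observe(); print(o['t'],o['tcp_pos'],o['gripper_width'],o['grasp_force'],o['contact_force'],o['torque'])
b,m2=snap('side','s6.png'); w,mw=snap('wrist','w6.png')
print(proj(m2,[[560,-180,180],[560,-180,237],[560-94*.909,-180-94*.418,197]]).round(0))
i=cv2.resize(b[60:260,200:400],(400,400),interpolation=cv2.INTER_CUBIC)
j=cv2.resize(w[60:340,140:420],(400,400),interpolation=cv2.INTER_CUBIC)
cv2.imwrite('pics/c6.png',np.hstack([i,j]))
E
```

```text
15.4 [ 560.33073768 -177.61020209  176.18718091] 0.6871276331045194 87.91590571403503 [-0.86018081 -0.15703474 -4.81870624] [ 0.09850592 -0.08185919 -0.01948366]
[[300. 146.]
 [301. 129.]
 [336. 143.]]
```

View pics/c6.png

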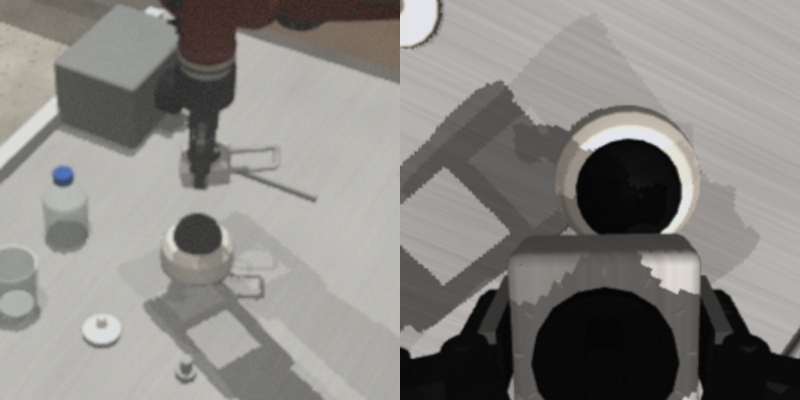

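The side view shows the lock level over the dome. The bow is at about (338,138), near the (336,143) predicted for fully open, and the bystanders look undisturbed. I'm handing in.

```bash
python3 -c "
from station import manip
print(manip.close_job())"
```

```text
the job is handed in; nothing more can be done
None
```

I handed the job in at 15.4 s of the 72 s allowed, with the dial at the index, the shackle pulled fully open in the hasp, and the lock held level and still about 100 mm above the dome; no verdict came back.

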